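# Empty the tip tray through its latched gate and latch it again

### The arm

A 6-joint arm with a two-finger parallel gripper is mounted at the origin on the work surface. World frame = base frame: x ahead of the robot, y to its left, z up, the work surface at z = 0. Lengths are in m, angles in degrees, forces in N, time in s.
With the tool pointing down it reaches from about 0.225 to 0.875 m from the base axis. Payload 3.4 kg.
Tool frame: the origin (TCP) lies between the finger pads; the fingertips stand 11 mm ahead of it and the grasp point (between the pads) lies 8 mm behind it; x points along the fingers, z is the direction in which the jaws open and shut, and the axes are right-handed (so a half turn about x gives the same grasp; the last joint's range is limited). The gripper opens to 85 mm and grips with 20 to 120 N. Pads are 22 mm wide; open, the fingers measure 114 mm over their backs; the gripper's body (76 mm by 85 mm) begins 54 mm behind the grasp point. The pads swing forward as they close: fully open they stand 13 mm farther back than shut.
Start: joints at [-69.958, 15.808, 86.224, -0, 77.962, -6.933], TCP at [0.261, -0.512, 0.242] pointing down, gripper open.
Joint ranges: [-165.64, 165.64], [-43.16, 119.46], [12.63, 154.43], [-67.54, 247.53], [6.08, 155.33], [-154.97, 154.97]. Speed limits (degrees/s): [147.25, 147.25, 180, 180, 180, 180].

### API

Orientations are given as [roll, pitch, yaw] about the fixed x, y, z axes, in that order (R = Rz(yaw) Ry(pitch) Rx(roll)).
In Python, from rig import telemetry, read_camera, workorder gives the robot as it stands.
- The arm moves only by the tool apply_moves, never from a script. Its argument "moves" is a list of rows, each an object of numbers: "tx", "ty", "tz": the shift along the tool's x, y, z in mm; "wx", "wy", "wz": the turn, a rotation vector about the tool's x, y, z in rad; "claw": the closure, from -1 (fully open) to 1 (shut). In form: [{"tx": .., "ty": .., "tz": .., "wx": .., "wy": .., "wz": .., "claw": ..}, ...]. A call has 1 to 8 rows; each row shifts and turns the commanded pose from where the row before left it, along the tool's axes as they then stand; what a row does not reach is not made up. A row lasts 1/8 s, in which the tool goes at most 62.5 mm and 10.7 degrees, less where a joint would pass 70% of its speed; a pose out of reach is approached as far as the arm can. A call with a gripper value outside its range is refused whole. The fingers move at their own pace and stop on an object; "grip_force" is the grip in N (left out, the last holds). Time passes only in rows, so rows that do not move let the fingers close. It gives the time, the measured TCP pose, the force and the opening at its end, in the units of the state.
- telemetry.sense(): the state, without advancing time (a new reading comes with each control period).
- read_camera(name): name is "scene" or "top"; returns a dict with "img" (480x640x3 uint8, red, green, blue), "vfov" (degrees; the focal length in pixels is half the picture's height over the tangent of half this angle, whatever the lens; pixels are square), "cx", "cy" (the principal point, pixels), "world_to_cam" (4x4, takes a point from world to camera coordinates). Camera axes: x right, y down, z forward; pixel columns grow to the right and rows downward; lengths in m; the calibration is good to about 2 mm. A picture is of the moment at which its call begins. There is no depth.
- workorder.job_done(): hands the job in, once; it reports no verdict.
The state is a dict: "clock": time; "q": joint angles; "qd": joint speeds; "joint_torque": joint torques, N m; "tool_pos": TCP position; "ee_rot": TCP orientation; "wrist_force": force on the tool from outside, world axes, zero at the start; "moment": the same for the moment, N m; "opening": finger opening in m.
Only numpy, scipy, OpenCV 4.12 (cv2) and the standard library are available. Lean on these libraries where they do the work, as an engineer would, in place of code of your own. Each camera call takes 0.05 s, during which the arm holds its last target.

### The job

Press the gate in to free the latch bar, lift the bar by its red grip over the brass catch and swing the gate wide open, then raise the blue handle of the tip tray so that all three round blanks roll out into the grey tote. Put the tray back down and close the gate, with the bar dropped back fully home behind its catch so that the gate stays shut by itself. Leave the tote where it stands and do not disturb the other things on the bench.

Things in the scene. Friction and masses are not known exactly. Their poses are not given: they have to be found in the camera images.
- stand: Plywood stand, fixed. Origin on the bench under the middle of the gate line; x points level out of the outlet (towards the tote), y to the left of that, z up. Side plates at y = -90 and +90 mm, x from -275 to 0, 125 mm high; grey hinge post at y = -101 mm, 190 mm high; at y = 96 to 132 mm a grey bracket, top 133 mm high, carries the brass catch.
- catch_spot (a point): Fixed point on the stand at (22, 113, 182) mm, by the brass catch: an upright block 14 mm thick in stand x, 30 mm long in y, whose face towards the gate lies 0 to 8 mm out (+x) from this point and its top 0 to 4 mm above; its setting is not measured. A lip 6 mm deep and 8 mm high runs along its top towards the gate, so the bar can rise or drop only with the gate pressed in, clear of the lip. No ramp.
- gate_hinge (a point): On the upright hinge axis, at the gate's lower edge, 100 mm above the bench, at stand x = 0, y = -85 mm. Its axes turn with the gate: y along the gate to its free end, x outward from its face, z up. The plywood gate is 12 mm thick (x 0 to 12), spans y = 8 to 164 mm and is 80 mm high.
- gate (a joint): Gate angle, rad: 0 = square across the outlet; inner stop at -0.07; grows as the free end swings outward (clockwise from above), outer stop 1.5. A spring pushes it open (0.34 N m, rest near 1.35), so it stays shut only by the bar. Latched, the bar is pulled against the catch at 0.01 to 0.035. To lift the bar or let it drop, first press the gate in; feel for the inner stop.
- latch (a joint): Latch bar angle on the gate, rad: 0 = level, fully dropped on its stop; grows as its free end is lifted, stop at 0.45. Falls by its own weight (about 0.25 kg). It must be lifted to about 0.28 to pass over the catch; lying on top of the catch it reads 0.17 to 0.26.
- latch_grip (a point): Grasp point on the bar's red upright grip: 18 mm thick (pinch along the gate's normal), 50 mm along the bar, top 30 mm above this point, which is 215 mm above the bench when level. Axes: y along the bar to its free end, x outward. The dark bar, 12 x 20 mm, turns on a pin at gate_hinge (20, 30, 60) mm; this point is 115 mm along it from the pin and 55 mm above; its end is 180 mm from the pin.
- tray_grip (a point): Grasp point on the blue upright handle at the rear of the tip tray: 18 mm thick (stand y), 42 mm long (stand x), top 20 mm above this point. Tray down, it is at stand (-265, 0, 203) mm. Its axes turn with the tray and are the stand's when the tray is down.
- tray (a joint): Tip tray angle, rad: 0 = down on its rest; grows as the rear handle is lifted, stop at 0.55; falls back by its weight (about 5 N at the handle). Axis level along stand y, at stand x = -12, z = 108 mm. Inside 140 mm wide, 55 mm deep; the floor falls 0.05 rad to the rear when down, so the blanks need about 0.3 rad to roll out. Only the gate closes its front.
- blank0: Round beech blank, 46 mm diameter, 120 mm long, 0.13 kg; origin at its centre, its y axis along its length. Lies across the tip tray, rearmost.
- blank1: Round blank as blank0, darker, in the middle.
- blank2: Round blank as blank0, nearest the gate.
- tote: Open grey tote below the outlet, 240 (x) by 220 (y) by 70 mm high, walls 6 mm; origin under its middle, loose, 1.5 kg. The gate swings above it.
- heart_big: Plywood heart, 18 mm thick, about 120 mm; beyond the tote. Bystander.
- heart_small: Brown wooden heart, 18 mm thick, about 85 mm; beside the stand. Bystander.
- tape: Green tape measure case, 75 by 45 by 65 mm high; behind the stand. Bystander.
- sanding_block: Maroon sanding block, 110 by 65 by 36 mm; beside the stand. Bystander.
- pad_sander: Orange hand sanding pad, 130 by 75 by 58 mm. Bystander.
- screw_box: Clear open box of screws, 130 by 100 by 50 mm. Bystander.
- glue: White glue bottle, 68 mm diameter, 170 mm high. Bystander.
Mind the look-alikes: they are no part of the job. Leave any purple look-alike of the blank2 alone.

How it is judged:
By the outcome, as a careful person would: the job done as asked, in the order asked, and still so for the second after the job is handed in, with the robot touching nothing.
It also fails if it takes over 67 s, if anything falls off the work surface, if the arm or the gripper's body presses on something with over 40 N, if the wrist force passes 120 N, or if a joint passes its speed limit or range.

## Working session

There is one attempt and no reset: what is moved stays moved. The work goes in short steps, Python scripts to look and compute and a tool call to move; the robot and the scene stay as the last step left them, time stands still between calls to the robot, and variables do not carry over. Pictures are saved under pics/ and viewed, and the job is handed in when it is done.

Besides the shell and the picture viewer there is one more tool, called after "Emit:" as name(argument=value, ...) on one line, values as JSON. apply_moves: Moves the arm, as the interface text tells. Its arguments: {"type":"object","properties":{"moves":{"type":"array"},"grip_force":{"type":"number"}},"required":["moves"]}

```bash
ls; mkdir -p pics
python3 - <<'E'
from rig import telemetry, read_camera
import cv2,numpy as np
print(telemetry.sense())
for n in ("scene","top"):
    d=read_camera(n); cv2.imwrite(f"pics/{n}0.png",d["img"][:,:,::-1]); np.savez(f"{n}0.npz",**d)
    print(n,d["vfov"],d["cx"],d["cy"],np.round(d["world_to_cam"],4).tolist(), [k for k in d])
E
```

```text
pics
{'clock': 0.0, 'q': array([-6.99583725e+01,  1.58490057e+01,  8.62952839e+01, -1.49849116e-04,
        7.79607983e+01, -6.93390047e+00]), 'qd': array([ 0.05822559, -0.0194932 ,  0.00351478, -0.00917916, -0.04897743,
        0.0434047 ]), 'joint_torque': array([ 6.71260350e-04, -4.16775584e+01, -2.45807898e+01,  1.42729691e-04,
        1.11014693e-02,  2.91948172e-07]), 'tool_pos': array([ 0.26063797, -0.51197617,  0.24142547]), 'ee_rot': array([173.14597155,  89.89491203, 110.1215309 ]), 'wrist_force': array([ 0.25523559,  0.77685102, -0.64943657]), 'moment': array([ 0.00877772,  0.0229633 , -0.00109372]), 'opening': 0.0855356777616018}
scene 48.47685338409203 321.9905855423039 236.8156073796697 [[0.3256, 0.9455, -0.006, -0.1935], [0.6383, -0.2245, -0.7363, -0.2132], [-0.6975, 0.236, -0.6766, 1.9965], [0.0, 0.0, 0.0, 1.0]] ['img', 'vfov', 'cx', 'cy', 'world_to_cam']
top 46.48154091894522 312.1713653303054 236.53245419377797 [[-0.0195, -0.9998, 0.0042, 0.0204], [-0.9758, 0.0181, -0.2177, 0.5374], [0.2176, -0.0083, -0.976, 1.598], [0.0, 0.0, 0.0, 1.0]] ['img', 'vfov', 'cx', 'cy', 'world_to_cam']
```

View pics/scene0.png

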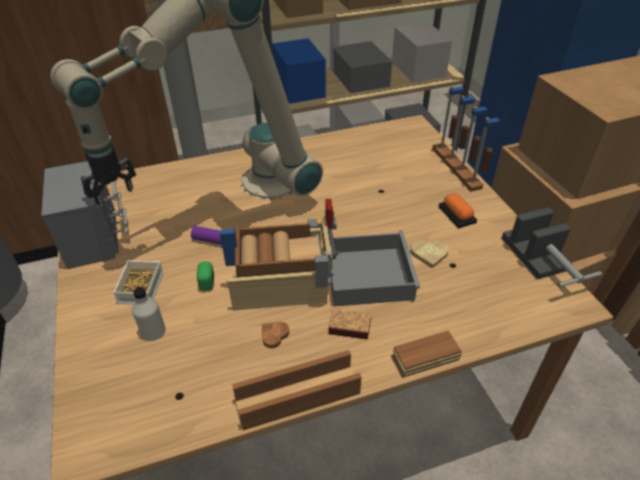

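View pics/top0.png

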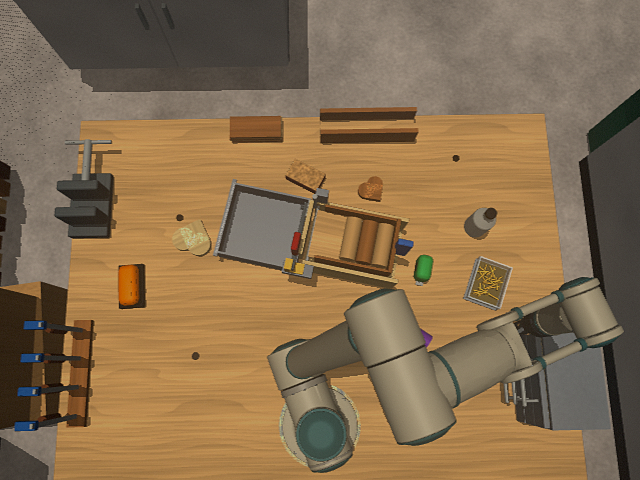

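The top view shows the stand at about (350,240) px with its outlet facing left. The tote is at (265,225), the red grip at (296,243), the blue handle at (404,246), the hinge post at (321,196) and the brass catch at (295,266). The purple look-alike, at (426,338) here and (207,236) in the scene view, lies outside the tray. I'll enlarge both views.

Run:
```python
import cv2
a=cv2.imread("pics/top0.png")[170:300,205:425]; cv2.imwrite("pics/top0c.png",cv2.resize(a,None,fx=3.6,fy=3.6,interpolation=cv2.INTER_CUBIC))
a=cv2.imread("pics/scene0.png")[185:315,210:430]; cv2.imwrite("pics/scene0c.png",cv2.resize(a,None,fx=3.6,fy=3.6,interpolation=cv2.INTER_CUBIC))
```

```text
(no output)
```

View pics/top0c.png

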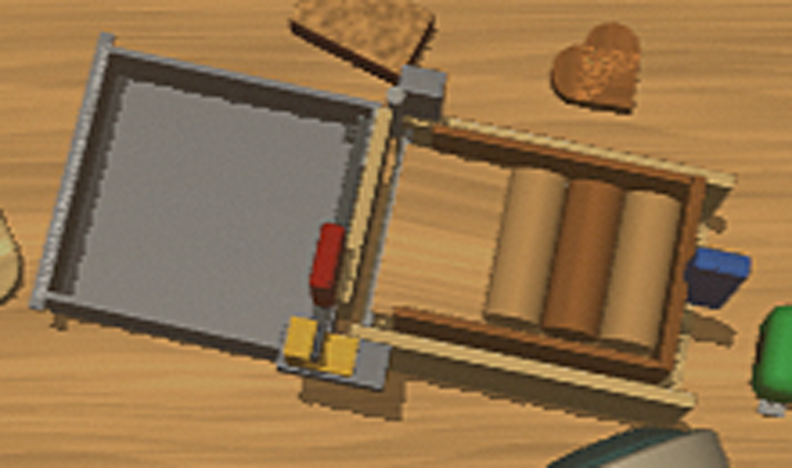

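View pics/scene0c.png

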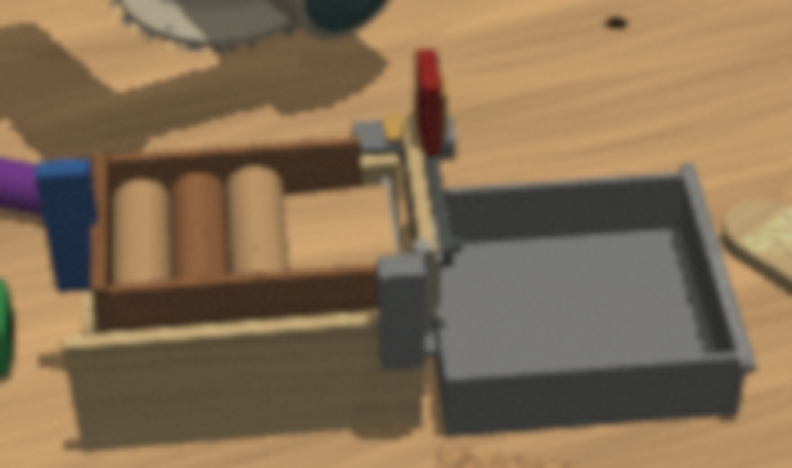

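Run:
```python
import cv2,numpy as np
def z(n,x0,y0,w,h,f): 
    a=cv2.imread(f"pics/{n}0.png")[y0:y0+h,x0:x0+w]; return cv2.resize(a,None,fx=f,fy=f,interpolation=cv2.INTER_NEAREST)
t=np.vstack([np.hstack([z("top",275,225,40,30,10),z("top",380,205,40,30,10)]),np.hstack([z("scene",215,222,40,30,10),z("scene",312,196,40,30,10)])])
cv2.imwrite("pics/zoom1.png",t)
```

```text
(no output)
```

View pics/zoom1.png

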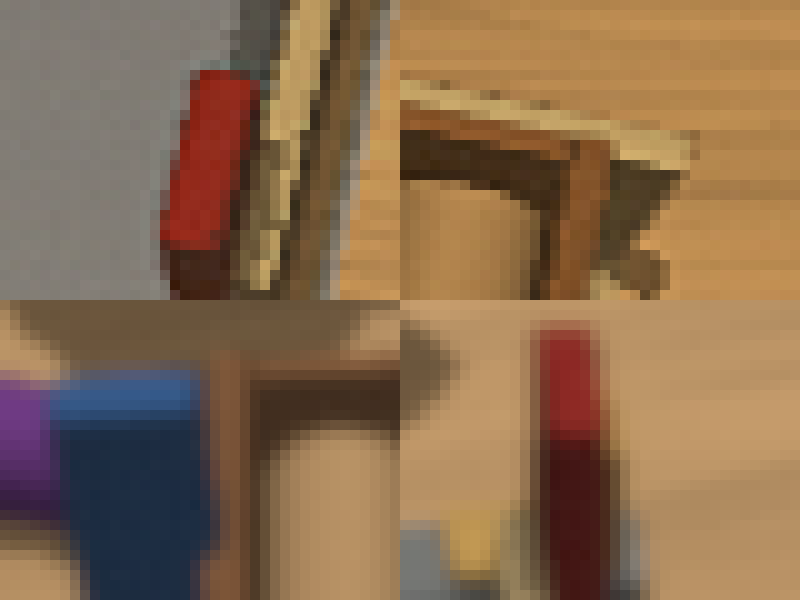

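```bash
cat > h.py <<'E'
import numpy as np, cv2
def cam(d):
    f=240/np.tan(np.radians(float(d["vfov"]))/2); return f,float(d["cx"]),float(d["cy"]),np.array(d["world_to_cam"])
def ray(d,u,v):
    f,cx,cy,T=cam(d); R=T[:3,:3]; o=-R.T@T[:3,3]; r=R.T@np.array([(u-cx)/f,(v-cy)/f,1]); return o,r/np.linalg.norm(r)
def plane(d,u,v,z):
    o,r=ray(d,u,v); return o+r*(z-o[2])/r[2]
def tri(a,b):
    (o1,r1),(o2,r2)=a,b
    s=np.linalg.lstsq(np.c_[r1,-r2],o2-o1,rcond=None)[0]; p,q=o1+s[0]*r1,o2+s[1]*r2
    return (p+q)/2,np.linalg.norm(p-q)
def proj(d,P):
    f,cx,cy,T=cam(d); c=T[:3,:3]@np.asarray(P)+T[:3,3]; return np.array([cx+f*c[0]/c[2],cy+f*c[1]/c[2]])
def cen(img,mask,box):
    x0,y0,x1,y1=box; m=mask[y0:y1,x0:x1]; v,u=np.nonzero(m); return u.mean()+x0,v.mean()+y0,len(u)
E
python3 - <<'E'
from h import *
S=dict(np.load("scene0.npz"));T=dict(np.load("top0.npz"))
def m(d,col):
    i=d["img"].astype(int);r,g,b=i[...,0],i[...,1],i[...,2]
    return (r>110)&(g<70)&(b<80) if col=="r" else (b>110)&(r<90)
rs={}
for n,d,col,box in (("rt",T,"r",(288,228,303,252)),("rs",S,"r",(322,196,336,212)),("bt",T,"b",(392,230,415,258)),("bs",S,"b",(216,224,240,240))):
    u,v,k=cen(d["img"],m(d,col),box); z=.245 if col=="r" else .223
    rs[n]=(u,v); print(n,round(u,2),round(v,2),k,plane(d,u,v,z).round(4))
print(tri(ray(T,*rs["rt"]),ray(S,*rs["rs"])),tri(ray(T,*rs["bt"]),ray(S,*rs["bs"])))
# side plate corners and hinge post
for u,v,z in ((409.3,218.8,.125),(409.3,221.5,.125),(397.5,280.5,.125)): print(plane(T,u,v,z).round(4))
E
```

```text
rt 295.19 240.59 101 [0.4862 0.0564 0.245 ]
rs 328.27 203.73 49 [0.4903 0.056  0.245 ]
bt 405.42 242.42 76 [ 0.4805 -0.2362  0.223 ]
bs 226.32 231.07 57 [ 0.4836 -0.2363  0.223 ]
(array([0.48692339, 0.05682346, 0.24215455]), np.float64(0.0007289198364462337)) (array([ 0.48103667, -0.23631659,  0.22082321]), np.float64(0.0005898709227335232))
[ 0.5699 -0.2687  0.125 ]
[ 0.562  -0.2683  0.125 ]
[ 0.3926 -0.2255  0.125 ]
```

Run:
```python
import cv2,numpy as np
def z(n,x0,y0,w,h,f): 
    a=cv2.imread(f"pics/{n}0.png")[y0:y0+h,x0:x0+w]; return cv2.resize(a,None,fx=f,fy=f,interpolation=cv2.INTER_NEAREST)
t=np.vstack([np.hstack([z("top",280,255,40,30,10),z("top",305,180,40,30,10)]),np.hstack([z("top",380,265,40,30,10),z("top",385,230,40,30,10)])])
cv2.imwrite("pics/zoom2.png",t)
```

```text
(no output)
```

View pics/zoom2.png

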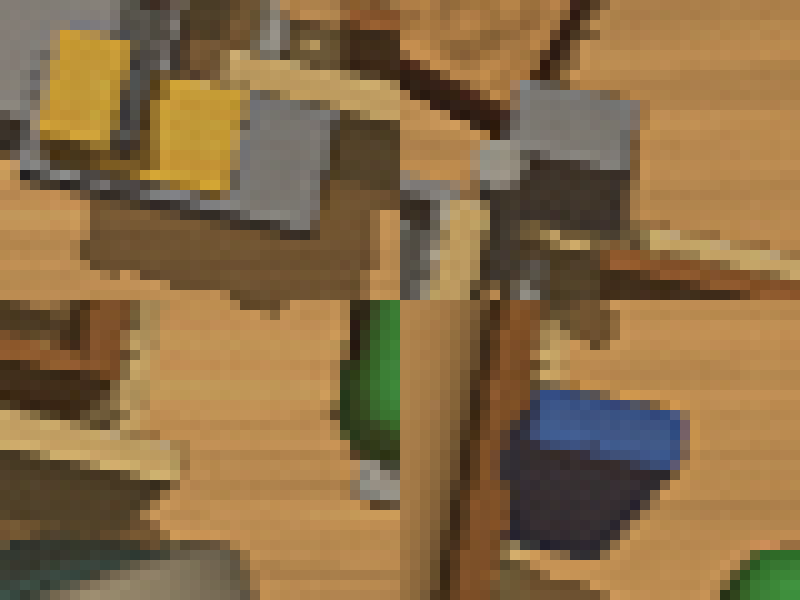

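```bash
cat >> h.py <<'E'
from scipy.spatial.transform import Rotation as Ro
import json,sys
YAW=np.radians(76.9); ORG=np.array([.5421,.0219,0.])
def st2w(p): # stand mm -> world m
    c,s=np.cos(YAW),np.sin(YAW); p=np.asarray(p,float)/1000
    return ORG+np.array([c*p[0]-s*p[1],s*p[0]+c*p[1],p[2]])
def w2st(p):
    c,s=np.cos(YAW),np.sin(YAW); d=(np.asarray(p)-ORG)*1000
    return np.array([c*d[0]+s*d[1],-s*d[0]+c*d[1],d[2]])
def Rst(M): # stand-frame rotation -> world
    return Ro.from_euler('z',YAW)*M
def eR(s): return Ro.from_euler('xyz',s["ee_rot"],degrees=True)
def rows(P,R,tg,nd=0,nr=3):
    """from (P,R) step to list of (pos,Rot,n); prints rounded rows; returns end commanded pose"""
    out=[]
    for (p,r,n) in tg:
        P0,R0=P.copy(),R; dv=(R0.inv()*r).as_rotvec()
        for k in range(1,n+1):
            pt=P0+(p-P0)*k/n; rt=R0*Ro.from_rotvec(dv*k/n)
            t=np.round(R.inv().apply(pt-P)*1000,1); w=np.round((R.inv()*rt).as_rotvec(),3)
            out.append([*t,*w]); P=P+R.apply(t)/1000; R=R*Ro.from_rotvec(w)
    for o in out: print([float(x) for x in o])
    return P,R
def save(P,R): np.savez("cmd.npz",P=P,q=R.as_quat())
def load():
    d=np.load("cmd.npz"); return d["P"],Ro.from_quat(d["q"])
def toolR(zdir): # tool down, tool z along horizontal zdir (stand frame)
    z=np.array(zdir,float); x=np.array([0,0,-1.]); return Rst(Ro.from_matrix(np.c_[x,np.cross(z,x),z]))
def grip(a,l,zs=1):
    """gate angle a, latch l: TCP (world) and tool R for grasp on red grip; zs=+1 tool z = gate +x"""
    ex=np.array([np.cos(a),-np.sin(a),0]); ey=np.array([np.sin(a),np.cos(a),0]); ez=np.array([0,0,1.])
    uy=np.cos(l)*ey+np.sin(l)*ez; uz=-np.sin(l)*ey+np.cos(l)*ez
    pin=np.array([0,-85,100])+20*ex+30*ey+60*ez
    g=pin+115*uy+55*uz
    x=-uz; z=zs*ex; return st2w(g+8*x),Rst(Ro.from_matrix(np.c_[x,np.cross(z,x),z]))
def tgrip(t,zs=1):
    u=np.array([np.cos(t),0,-np.sin(t)]); w=np.array([np.sin(t),0,np.cos(t)])
    g=np.array([-12,0,108])-253*u+95*w
    x=-w; z=np.array([0,zs*1.,0]); return st2w(g+8*x),Rst(Ro.from_matrix(np.c_[x,np.cross(z,x),z]))
E
python3 - <<'E'
from h import *
from rig import telemetry
s=telemetry.sense(); print(eR(s).as_matrix().round(3))
for zs in(1,-1):
    p,r=grip(.02,0,zs); print(p.round(4)); print(r.as_matrix().round(3), np.degrees((eR(s).inv()*r).as_rotvec()).round(1))
p,r=tgrip(0);print(p,r.as_matrix().round(3))
E
```

```text
[[-0.001  0.891  0.454]
 [ 0.002  0.454 -0.891]
 [-1.     0.    -0.002]]
[0.4893 0.0577 0.207 ]
[[ 0.    -0.969  0.246]
 [ 0.     0.246  0.969]
 [-1.     0.     0.   ]] [-1.388e+02 -0.000e+00 -1.000e-01]
[0.4893 0.0577 0.207 ]
[[ 0.     0.969 -0.246]
 [ 0.    -0.246 -0.969]
 [-1.     0.     0.   ]] [41.2 -0.1  0. ]
[ 0.4820374  -0.23620363  0.195     ] [[-0.    -0.227 -0.974]
 [ 0.    -0.974  0.227]
 [-1.     0.    -0.   ]]
```

Run:
```python
from h import *
from rig import telemetry
s=telemetry.sense(); P=np.array([.261,-.512,.242]); R=eR(s)
# exact down
R=Ro.from_matrix(np.c_[[0,0,-1],[np.cos(np.radians(26.975)),np.sin(np.radians(26.975)),0],[np.sin(np.radians(26.975)),-np.cos(np.radians(26.975)),0]])
p,r=grip(.02,0); up=np.array([0,0,.11])
mid=R*Ro.from_rotvec([-.7,0,0])
P,R=rows(P,R,[(np.array([.32,-.33,.32]),mid,5),(p+up,r,11)]); print(); P,R=rows(P,R,[(p,r,4)])
print(P,R.as_matrix().round(3))
```

```text
[-15.6, 27.0, -27.1, -0.14, 0.0, 0.0]
[-15.6, 30.6, -23.0, -0.14, 0.0, 0.0]
[-15.6, 33.4, -18.6, -0.14, 0.0, 0.0]
[-15.6, 35.8, -13.7, -0.14, 0.0, 0.0]
[-15.6, 37.2, -8.6, -0.14, 0.0, 0.0]
[0.3, 38.5, 0.4, -0.157, 0.0, 0.0]
[0.2, 37.9, 6.5, -0.156, 0.0, 0.0]
[0.3, 36.4, 12.3, -0.157, 0.0, 0.0]
[0.3, 34.1, 17.8, -0.156, 0.0, 0.0]
[0.3, 30.9, 22.9, -0.157, 0.0, 0.0]
[0.2, 27.0, 27.4, -0.156, 0.0, 0.0]
[0.3, 22.3, 31.3, -0.157, 0.0, 0.0]
[0.3, 17.2, 34.4, -0.156, 0.0, 0.0]
[0.3, 11.6, 36.7, -0.157, 0.0, 0.0]
[0.2, 5.8, 38.0, -0.157, 0.0, 0.0]
[0.3, -0.3, 38.5, -0.156, 0.0, 0.0]

[27.5, 0.0, -0.0, -0.0, 0.0, 0.0]
[27.5, 0.0, -0.0, -0.0, 0.0, 0.0]
[27.5, 0.0, -0.0, -0.0, 0.0, 0.0]
[27.5, 0.0, -0.0, -0.0, 0.0, 0.0]
[0.48927291 0.05770573 0.207     ] [[ 0.    -0.969  0.246]
 [ 0.     0.246  0.969]
 [-1.     0.     0.   ]]
```

Emit:
apply_moves(moves=[{"tx":-16,"ty":27,"tz":-27,"wx":-0.14,"claw":-1},{"tx":-16,"ty":31,"tz":-23,"wx":-0.14,"claw":-1},{"tx":-16,"ty":33,"tz":-19,"wx":-0.14,"claw":-1},{"tx":-15,"ty":36,"tz":-14,"wx":-0.14,"claw":-1},{"tx":-15,"ty":37,"tz":-9,"wx":-0.14,"claw":-1},{"ty":38,"tz":0,"wx":-0.157,"claw":-1},{"ty":38,"tz":6,"wx":-0.157,"claw":-1},{"ty":36,"tz":12,"wx":-0.157,"claw":-1}], grip_force=60)

```text
validation failed for argument at $.mo...
```

Emit:
apply_moves(moves=[{"ty":34,"tz":18,"wx":-0.156,"claw":-1},{"ty":31,"tz":23,"wx":-0.156,"claw":-1},{"ty":27,"tz":27,"wx":-0.156,"claw":-1},{"ty":22,"tz":31,"wx":-0.156,"claw":-1},{"ty":17,"tz":34,"wx":-0.156,"claw":-1},{"ty":12,"tz":37,"wx":-0.156,"claw":-1},{"ty":6,"tz":38,"wx":-0.156,"claw":-1},{"ty":0,"tz":38,"wx":-0.156,"claw":-1}])

```text
validation failed for argument at $.mo...
```

Emit:
apply_moves(moves=[{"claw":-1},{"claw":-1}])

```text
validation failed for argument at $.mo...
```

```bash
cat > chk.py <<'E'
from h import *
from rig import telemetry,read_camera
def chk(a,l,zs=1,t=None):
    s=telemetry.sense(); p,r=grip(a,l,zs) if t is None else tgrip(t,zs)
    R=eR(s); print("t",round(s["clock"],2),"pos",s["tool_pos"].round(4),"tgt",p.round(4),"need tool mm",(R.inv().apply(p-s["tool_pos"])*1000).round(1),"rot",(R.inv()*r).as_rotvec().round(3),"F stand",(Ro.from_euler('z',-YAW).apply(s["wrist_force"])).round(1),"M",s["moment"].round(2),"open",round(s["opening"],4),"q",s["q"].round(0))
def pics(tag,boxes=((205,170,220,130),(210,185,220,130))):
    o=[]
    for n,(x,y,w,h) in zip(("top","scene"),boxes):
        d=read_camera(n); np.savez(n+tag+".npz",**d); o.append(cv2.resize(d["img"][y:y+h,x:x+w,::-1],(0,0),fx=2.2*220/w,fy=2.2*220/w,interpolation=cv2.INTER_CUBIC))
    cv2.imwrite("pics/"+tag+".png",np.vstack(o))
E
python3 -c "
from chk import *
chk(.02,0)"
```

```text
t 0.1 pos [ 0.2607 -0.512   0.2415] tgt [0.4893 0.0577 0.207 ] need tool mm [  35.3  462.2 -404. ] rot [-2.422e+00 -0.000e+00 -2.000e-03] F stand [ 0.4 -0.4 -0.2] M [ 0.05  0.02 -0.01] open 0.0852 q [-70.  16.  86.   0.  78.  -7.]
```

Emit:
apply_moves(moves=[{"tx":-16,"ty":27,"tz":-27,"wx":-0.14,"wy":0,"wz":0,"claw":-1},{"tx":-16,"ty":31,"tz":-23,"wx":-0.14,"wy":0,"wz":0,"claw":-1},{"tx":-16,"ty":33,"tz":-19,"wx":-0.14,"wy":0,"wz":0,"claw":-1},{"tx":-15,"ty":36,"tz":-14,"wx":-0.14,"wy":0,"wz":0,"claw":-1},{"tx":-15,"ty":37,"tz":-9,"wx":-0.14,"wy":0,"wz":0,"claw":-1},{"tx":0,"ty":38,"tz":0,"wx":-0.157,"wy":0,"wz":0,"claw":-1},{"tx":0,"ty":38,"tz":6,"wx":-0.157,"wy":0,"wz":0,"claw":-1},{"tx":0,"ty":36,"tz":12,"wx":-0.157,"wy":0,"wz":0,"claw":-1}], grip_force=60)

```text
clock: 1.1
tool_pos: [0.364, -0.2233, 0.3201]
ee_rot: [123.3, 90.0, 127.7]
wrist_force: [0.5, -0.3, -0.6]
opening: 0.085
```

Emit:
apply_moves(moves=[{"tx":0,"ty":34,"tz":18,"wx":-0.156,"wy":0,"wz":0,"claw":-1},{"tx":0,"ty":31,"tz":23,"wx":-0.156,"wy":0,"wz":0,"claw":-1},{"tx":0,"ty":27,"tz":27,"wx":-0.156,"wy":0,"wz":0,"claw":-1},{"tx":0,"ty":22,"tz":31,"wx":-0.156,"wy":0,"wz":0,"claw":-1},{"tx":0,"ty":17,"tz":34,"wx":-0.156,"wy":0,"wz":0,"claw":-1},{"tx":0,"ty":12,"tz":37,"wx":-0.156,"wy":0,"wz":0,"claw":-1},{"tx":0,"ty":6,"tz":38,"wx":-0.156,"wy":0,"wz":0,"claw":-1},{"tx":0,"ty":0,"tz":38,"wx":-0.156,"wy":0,"wz":0,"claw":-1}])

```text
clock: 2.1
tool_pos: [0.4861, 0.0578, 0.3199]
ee_rot: [126.3, 90.0, -157.8]
wrist_force: [0.5, 0.1, -0.5]
opening: 0.0851
```

```bash
python3 -c "
from chk import *
chk(.02,0)"
```

```text
t 2.1 pos [0.4861 0.0578 0.3199] tgt [0.4893 0.0577 0.207 ] need tool mm [112.9  -3.1   0.7] rot [ 0.002 -0.    -0.001] F stand [ 0.2 -0.4 -0.5] M [-0.02  0.   -0.05] open 0.0851 q [ -1.   6.  88.  -0.  86. -77.]
```

Emit:
apply_moves(moves=[{"tx":30,"ty":-0.5,"tz":0,"wx":0,"wy":0,"wz":0,"claw":-1},{"tx":30,"ty":-0.5,"tz":0,"wx":0,"wy":0,"wz":0,"claw":-1},{"tx":30,"ty":-1,"tz":0,"wx":0,"wy":0,"wz":0,"claw":-1},{"tx":23,"ty":0,"tz":0,"wx":0,"wy":0,"wz":0,"claw":-1},{"tx":0,"ty":0,"tz":0,"wx":0,"wy":0,"wz":0,"claw":-1}])

```text
clock: 2.72
tool_pos: [0.4863, 0.0561, 0.2054]
ee_rot: [103.9, 89.7, 179.5]
wrist_force: [-0.5, -0.0, 0.7]
opening: 0.0856
```

```bash
python3 -c "
from chk import *
chk(.02,0);pics('p1')"
```

```text
t 2.73 pos [0.4863 0.0561 0.2054] tgt [0.4893 0.0577 0.207 ] need tool mm [-1.6 -2.5  2.3] rot [-0.003 -0.001 -0.005] F stand [-0.1  0.5  0.7] M [ 0.05 -0.03  0.03] open 0.0856 q [ -2.  10. 100.  -0.  71. -77.]
```

View pics/p1.png

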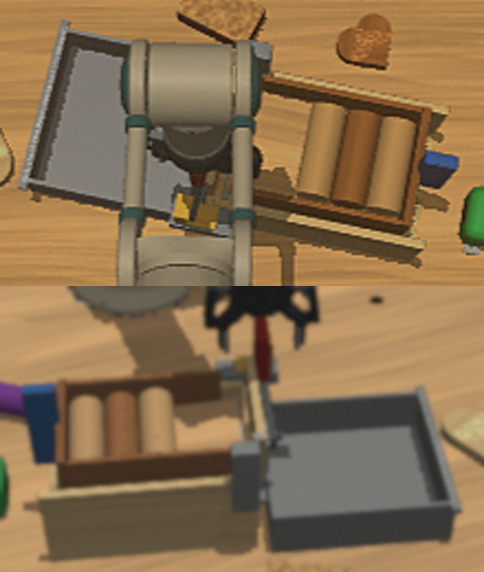

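The picture shows the red grip, at (262,345) in the lower panel, centred between the open fingers. I'll close on it.

Emit:
apply_moves(moves=[{"tx":0,"ty":0,"tz":1,"wx":0,"wy":0,"wz":0,"claw":1},{"tx":0,"ty":0,"tz":0,"wx":0,"wy":0,"wz":0,"claw":1},{"tx":0,"ty":0,"tz":0,"wx":0,"wy":0,"wz":0,"claw":1},{"tx":0,"ty":0,"tz":0,"wx":0,"wy":0,"wz":0,"claw":1},{"tx":0,"ty":0,"tz":0,"wx":0,"wy":0,"wz":0,"claw":1}], grip_force=60)

```text
clock: 3.45
tool_pos: [0.4881, 0.0564, 0.2077]
ee_rot: [-158.0, 89.9, -82.3]
wrist_force: [-2.4, -2.9, 3.9]
opening: 0.0172
```

```bash
python3 -c "
from chk import *
chk(.02,0)"
```

```text
t 3.45 pos [0.4881 0.0564 0.2077] tgt [0.4893 0.0577 0.207 ] need tool mm [ 0.7 -0.8  1.5] rot [-0.002 -0.001  0.001] F stand [-3.4  1.6  3.9] M [-0.29  0.11  0.56] open 0.0172 q [ -1.  10.  99.  -0.  71. -77.]
```

```bash
python3 -c "
from h import *
P,R=grip(.012,0); P,R=rows(P,R,[(*grip(-.06,0),4)]); print()
P,R=rows(P,R,[(*grip(-.06,.33),6)]); print()
P,R=grip(-.06,.33)
P,R=rows(P,R,[(*grip(.0,.33),2),(*grip(.15,.33),2)]); print()"
```

```text
[0.0, 0.3, -2.6, -0.018, 0.0, 0.0]
[0.0, 0.3, -2.6, -0.018, 0.0, 0.0]
[0.0, 0.3, -2.6, -0.018, 0.0, 0.0]
[0.0, 0.4, -2.6, -0.018, 0.0, 0.0]

[-5.8, -3.6, -0.0, -0.0, 0.0, 0.055]
[-6.0, -3.2, -0.0, 0.0, -0.0, 0.055]
[-6.1, -2.9, -0.0, -0.0, -0.0, 0.055]
[-6.3, -2.6, -0.0, -0.0, -0.0, 0.055]
[-6.4, -2.2, -0.0, 0.0, -0.0, 0.055]
[-6.6, -1.9, -0.0, 0.0, -0.0, 0.055]

[-0.2, -0.7, 3.7, 0.028, -0.01, 0.0]
[-0.2, -0.5, 3.7, 0.029, -0.009, -0.0]
[-0.7, -2.1, 9.1, 0.071, -0.025, 0.0]
[-0.5, -1.4, 9.3, 0.071, -0.024, 0.0]
```

Emit:
apply_moves(moves=[{"tx":0,"ty":0.3,"tz":-2.6,"wx":-0.018,"wy":0,"wz":0,"claw":1},{"tx":0,"ty":0.3,"tz":-2.6,"wx":-0.018,"wy":0,"wz":0,"claw":1},{"tx":0,"ty":0.3,"tz":-2.6,"wx":-0.018,"wy":0,"wz":0,"claw":1},{"tx":0,"ty":0.4,"tz":-2.6,"wx":-0.018,"wy":0,"wz":0,"claw":1},{"tx":0,"ty":0,"tz":0,"wx":0,"wy":0,"wz":0,"claw":1}])

```text
clock: 4.08
tool_pos: [0.485, 0.0475, 0.2077]
ee_rot: [-39.2, 89.9, 40.5]
wrist_force: [0.6, 3.4, 5.6]
opening: 0.0173
```

```bash
python3 -c "
from chk import *
chk(-.06,0)"
```

```text
t 4.08 pos [0.485  0.0475 0.2077] tgt [0.4853 0.0467 0.207 ] need tool mm [ 0.7 -0.5 -0.7] rot [-0.011  0.001  0.001] F stand [3.4 0.2 5.6] M [0.27 0.12 0.14] open 0.0173 q [ -3.  10. 100.   0.  71. -82.]
```

Emit:
apply_moves(moves=[{"tx":0,"ty":0,"tz":-1,"wx":-0.007,"wy":0,"wz":0,"claw":1},{"tx":0,"ty":0,"tz":0,"wx":0,"wy":0,"wz":0,"claw":1}])

```text
clock: 4.32
tool_pos: [0.4847, 0.0466, 0.2077]
ee_rot: [-30.8, 89.9, 49.3]
wrist_force: [-0.1, 3.9, 4.7]
opening: 0.0176
```

Emit:
apply_moves(moves=[{"tx":0,"ty":0,"tz":-1,"wx":-0.007,"wy":0,"wz":0,"claw":1},{"tx":0,"ty":0,"tz":0,"wx":0,"wy":0,"wz":0,"claw":1}])

```text
clock: 4.58
tool_pos: [0.4844, 0.0456, 0.2077]
ee_rot: [-28.7, 89.9, 51.8]
wrist_force: [-0.8, 3.4, 6.1]
opening: 0.0171
```

```bash
python3 -c "
from chk import *
chk(-.07,0)"
```

```text
t 4.58 pos [0.4844 0.0456 0.2077] tgt [0.4849 0.0453 0.207 ] need tool mm [ 0.7 -0.5 -0.2] rot [-0.007  0.001  0.001] F stand [3.2 1.6 6.1] M [0.3  0.1  0.15] open 0.0171 q [ -3.  10. 100.   0.  71. -83.]
```

Emit:
apply_moves(moves=[{"tx":0,"ty":0,"tz":-1,"wx":-0.005,"wy":0,"wz":0,"claw":1},{"tx":0,"ty":0,"tz":0,"wx":0,"wy":0,"wz":0,"claw":1}])

```text
clock: 4.82
tool_pos: [0.4842, 0.0451, 0.2077]
ee_rot: [-10.1, 89.9, 70.6]
wrist_force: [-0.3, 5.5, 6.0]
opening: 0.0175
```

Emit:
apply_moves(moves=[{"tx":0,"ty":0,"tz":-1,"wx":0,"wy":0,"wz":0,"claw":1},{"tx":0,"ty":0,"tz":0,"wx":0,"wy":0,"wz":0,"claw":1}])

```text
clock: 5.08
tool_pos: [0.4842, 0.0451, 0.2077]
ee_rot: [-6.8, 89.8, 74.0]
wrist_force: [0.3, 8.1, 6.5]
opening: 0.0175
```

```bash
python3 -c "
from chk import *
chk(-.07,0)"
```

```text
t 5.08 pos [0.4842 0.0451 0.2077] tgt [0.4849 0.0453 0.207 ] need tool mm [ 0.7 -0.6  0.3] rot [-0.002  0.004  0.001] F stand [8.  1.5 6.5] M [ 0.67  0.09 -0.05] open 0.0175 q [ -3.   9. 100.   0.  71. -84.]
```

Emit:
apply_moves(moves=[{"tx":-5.8,"ty":-3.6,"tz":0.4,"wx":0,"wy":0,"wz":0.055,"claw":1},{"tx":-6.0,"ty":-3.2,"tz":0,"wx":0,"wy":0,"wz":0.055,"claw":1},{"tx":-6.1,"ty":-2.9,"tz":0,"wx":0,"wy":0,"wz":0.055,"claw":1},{"tx":-6.3,"ty":-2.6,"tz":0,"wx":0,"wy":0,"wz":0.055,"claw":1},{"tx":-6.4,"ty":-2.2,"tz":0,"wx":0,"wy":0,"wz":0.055,"claw":1},{"tx":-6.6,"ty":-1.9,"tz":0,"wx":0,"wy":0,"wz":0.055,"claw":1},{"tx":-1.3,"ty":-0.3,"tz":0,"wx":0,"wy":0,"wz":0.01,"claw":1},{"tx":0,"ty":0,"tz":0,"wx":0,"wy":0,"wz":0,"claw":1}])

```text
clock: 6.08
tool_pos: [0.506, 0.0418, 0.2428]
ee_rot: [89.4, 70.4, 170.3]
wrist_force: [0.8, 6.8, 2.1]
opening: 0.0175
```

```bash
python3 -c "
from chk import *
chk(-.07,.34); pics('p2')
P,R=grip(-.07,.34)
for a,b in ((-.01,.34),(.1,.34),(.25,.3),(.4,.2),(.56,.1),(.72,0),(.88,0),(1.04,0),(1.18,0),(1.3,0)): P,R=rows(P,R,[(*grip(a,b),1)])
"
```

```text
t 6.08 pos [0.506  0.0418 0.2428] tgt [0.5068 0.0418 0.2427] need tool mm [-0.2 -0.8  0.1] rot [-0.     0.004 -0.001] F stand [6.8 0.8 2.1] M [ 0.41 -0.23 -0.11] open 0.0175 q [ -4.  21.  82.   2.  97. -85.]
[-0.5, -1.3, 7.3, 0.057, -0.02, 0.0]
[-1.0, -2.8, 13.4, 0.103, -0.037, 0.0]
[3.2, -2.4, 18.6, 0.143, -0.047, -0.04]
[10.4, -0.1, 19.7, 0.145, -0.037, -0.1]
[10.7, -0.8, 22.0, 0.158, -0.024, -0.1]
[11.3, -0.9, 22.8, 0.16, -0.008, -0.099]
[-0.0, -5.0, 22.9, 0.16, 0.0, -0.0]
[-0.0, -5.1, 22.8, 0.16, 0.0, -0.0]
[-0.0, -4.2, 20.1, 0.14, 0.0, -0.0]
[-0.0, -3.4, 17.2, 0.12, -0.0, -0.0]
```

View pics/p2.png

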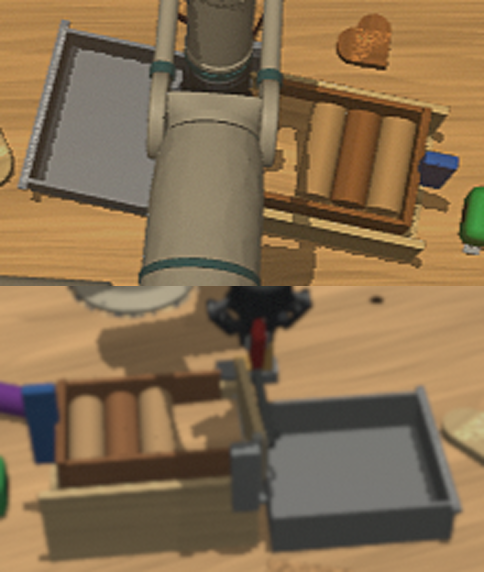

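The lower panel shows the red grip, at (258,343), tilted with the tool, and the gate pressed in. Next I'll swing the gate out.

Emit:
apply_moves(moves=[{"tx":-0.5,"ty":-1.3,"tz":7.3,"wx":0.057,"wy":-0.02,"wz":0,"claw":1},{"tx":-1,"ty":-2.8,"tz":13.4,"wx":0.103,"wy":-0.037,"wz":0,"claw":1},{"tx":0,"ty":0,"tz":0,"wx":0,"wy":0,"wz":0,"claw":1}])

```text
clock: 6.55
tool_pos: [0.5143, 0.061, 0.2428]
ee_rot: [89.5, 70.4, 160.6]
wrist_force: [0.7, 6.8, 2.0]
opening: 0.0171
```

```bash
python3 -c "
from chk import *
chk(.1,.34)"
```

```text
t 6.55 pos [0.5143 0.061  0.2428] tgt [0.5152 0.0612 0.2427] need tool mm [-0.1 -0.8  0.4] rot [-0.     0.004 -0.001] F stand [6.8 0.9 2. ] M [ 0.3  -0.21  0.03] open 0.0171 q [ -4.  21.  82.   5.  97. -76.]
```

Emit:
apply_moves(moves=[{"tx":3.2,"ty":-2.4,"tz":18.6,"wx":0.143,"wy":-0.047,"wz":-0.04,"claw":1},{"tx":10.4,"ty":-0.1,"tz":19.7,"wx":0.145,"wy":-0.037,"wz":-0.1,"claw":1},{"tx":10.7,"ty":-0.8,"tz":22,"wx":0.158,"wy":-0.024,"wz":-0.1,"claw":1},{"tx":11.3,"ty":-0.9,"tz":22.8,"wx":0.16,"wy":-0.008,"wz":-0.099,"claw":1},{"tx":0,"ty":0,"tz":0,"wx":0,"wy":0,"wz":0,"claw":1}])

```text
clock: 7.18
tool_pos: [0.5558, 0.132, 0.2077]
ee_rot: [2.5, 89.9, 38.3]
wrist_force: [-1.0, 2.9, 3.2]
opening: 0.0174
```

```bash
python3 -c "
from chk import *
chk(.72,0)"
```

```text
t 7.17 pos [0.5558 0.132  0.2077] tgt [0.5566 0.1321 0.207 ] need tool mm [ 0.7 -0.4  0.8] rot [ 0.002  0.001 -0.   ] F stand [2.6 1.6 3.2] M [ 0.45 -0.28 -0.08] open 0.0174 q [  6.  17.  90.   0.  73. -29.]
```

Emit:
apply_moves(moves=[{"tx":0,"ty":-5,"tz":22.9,"wx":0.16,"wy":0,"wz":0,"claw":1},{"tx":0,"ty":-5.1,"tz":22.8,"wx":0.16,"wy":0,"wz":0,"claw":1},{"tx":0,"ty":-4.2,"tz":20.1,"wx":0.14,"wy":0,"wz":0,"claw":1},{"tx":0,"ty":-3.4,"tz":17.2,"wx":0.12,"wy":0,"wz":0,"claw":1},{"tx":0,"ty":-1,"tz":7.2,"wx":0.05,"wy":0,"wz":0,"claw":1},{"tx":0,"ty":0,"tz":0,"wx":0,"wy":0,"wz":0,"claw":1},{"tx":0,"ty":0,"tz":0,"wx":0,"wy":0,"wz":0,"claw":1}])

```text
clock: 8.05
tool_pos: [0.6455, 0.1473, 0.2079]
ee_rot: [90.3, 89.7, 89.8]
wrist_force: [-0.9, 6.8, 5.0]
opening: 0.0172
```

```bash
python3 -c "
from chk import *
chk(1.35,0); pics('p3')"
```

```text
t 8.05 pos [0.6455 0.1473 0.2079] tgt [0.646  0.1475 0.207 ] need tool mm [0.9 0.2 0.5] rot [-0.    -0.    -0.005] F stand [6.4 2.4 5. ] M [ 0.35 -0.19 -0.34] open 0.0172 q [ 7. 24. 78.  0. 78.  7.]
```

View pics/p3.png

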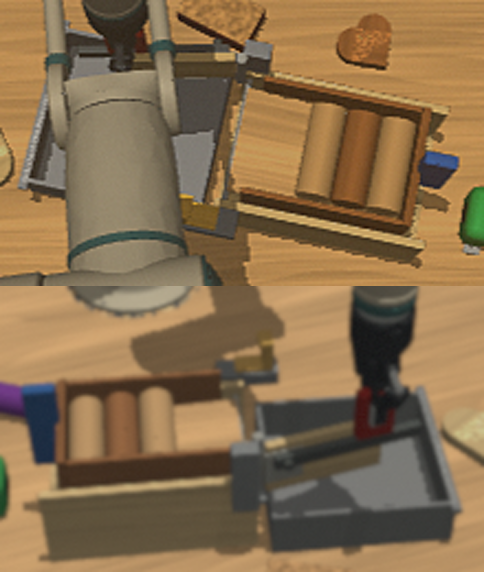

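The gate now stands wide open above the tote, with the grip at (375,410) in the lower panel. I'll release it and rise, then head for the tray handle.

Emit:
apply_moves(moves=[{"tx":0,"ty":0,"tz":0,"wx":0,"wy":0,"wz":0,"claw":-1},{"tx":0,"ty":0,"tz":0,"wx":0,"wy":0,"wz":0,"claw":-1},{"tx":0,"ty":0,"tz":0,"wx":0,"wy":0,"wz":0,"claw":-1},{"tx":0,"ty":0,"tz":0,"wx":0,"wy":0,"wz":0,"claw":-1},{"tx":-30,"ty":0,"tz":0,"wx":0,"wy":0,"wz":0,"claw":-1},{"tx":-40,"ty":0,"tz":0,"wx":0,"wy":0,"wz":0,"claw":-1},{"tx":-50,"ty":0,"tz":0,"wx":0,"wy":0,"wz":0,"claw":-1}])

```text
clock: 9.02
tool_pos: [0.6448, 0.1455, 0.3275]
ee_rot: [170.3, 89.8, 169.9]
wrist_force: [0.3, 0.2, -0.1]
opening: 0.0854
```

```bash
python3 -c "
from chk import *
chk(1.35,0,-1,t=0); s=telemetry.sense()
p,r=tgrip(0,-1); print(np.degrees(np.arctan2(r.as_matrix()[1,2],r.as_matrix()[0,2])))
P,R=rows(s['tool_pos'],eR(s),[(p+[0,0,.12],r,9)])
"
```

```text
t 9.03 pos [0.6448 0.1455 0.3275] tgt [ 0.482  -0.2362  0.195 ] need tool mm [ 132.8 -383.1 -159.2] rot [ 0.22  -0.003 -0.   ] F stand [ 0.2 -0.2 -0.1] M [ 0.02 -0.02  0.02] open 0.0854 q [ 7. 22. 65.  0. 93.  7.]
-13.099999999999993
[1.4, -42.6, -17.7, 0.024, -0.0, -0.0]
[1.4, -42.9, -16.7, 0.025, -0.001, -0.0]
[1.5, -43.4, -15.7, 0.024, -0.0, -0.0]
[1.4, -43.8, -14.5, 0.025, -0.0, -0.0]
[1.4, -44.1, -13.5, 0.024, -0.001, -0.0]
[1.4, -44.4, -12.4, 0.025, -0.0, -0.0]
[1.4, -44.7, -11.3, 0.024, -0.001, -0.0]
[1.3, -44.9, -10.3, 0.025, 0.0, -0.0]
[1.4, -45.2, -9.1, 0.024, -0.0, -0.0]
```

Emit:
apply_moves(moves=[{"tx":1,"ty":-48,"tz":-20,"wx":0.028,"wy":0,"wz":0,"claw":-1},{"tx":1,"ty":-48,"tz":-19,"wx":0.028,"wy":0,"wz":0,"claw":-1},{"tx":2,"ty":-49,"tz":-17,"wx":0.028,"wy":0,"wz":0,"claw":-1},{"tx":2,"ty":-49,"tz":-16,"wx":0.028,"wy":0,"wz":0,"claw":-1},{"tx":2,"ty":-50,"tz":-15,"wx":0.027,"wy":0,"wz":0,"claw":-1},{"tx":2,"ty":-50,"tz":-13,"wx":0.027,"wy":0,"wz":0,"claw":-1},{"tx":2,"ty":-51,"tz":-12,"wx":0.027,"wy":0,"wz":0,"claw":-1},{"tx":1,"ty":-50,"tz":-10,"wx":0.027,"wy":0,"wz":0,"claw":-1}])

```text
clock: 10.02
tool_pos: [0.4811, -0.2365, 0.3142]
ee_rot: [135.3, 90.0, 122.2]
wrist_force: [0.6, -1.2, -0.2]
opening: 0.0857
```

Emit:
apply_moves(moves=[{"tx":0,"ty":0,"tz":0,"wx":0,"wy":0,"wz":0,"claw":-1}])

```text
clock: 10.15
tool_pos: [0.4806, -0.2381, 0.3139]
ee_rot: [-163.4, 89.9, -176.7]
wrist_force: [0.9, -0.1, -0.1]
opening: 0.0856
```

```bash
python3 -c "
from chk import *
chk(1.35,0,-1,t=0); pics('p4')"
```

```text
t 10.15 pos [ 0.4806 -0.2381  0.3139] tgt [ 0.482  -0.2362  0.195 ] need tool mm [118.9   2.2   1.1] rot [-0.005 -0.002  0.   ] F stand [ 0.1 -0.9 -0.1] M [-0.03 -0.01 -0.02] open 0.0856 q [-34.  11.  83.  -0.  86. -20.]
```

View pics/p4.png

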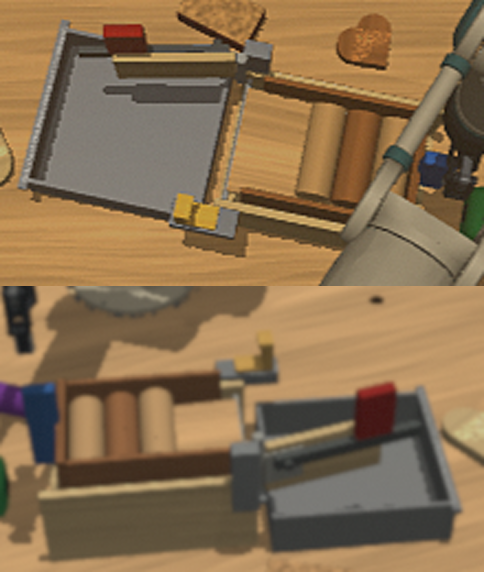

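The gate stays open by itself, with the red grip at (125,37) in the top panel. The tray is free, so I'll go down onto the blue handle.

Emit:
apply_moves(moves=[{"tx":35,"ty":2,"tz":1,"wx":-0.005,"wy":0,"wz":0,"claw":-1},{"tx":35,"ty":0,"tz":0,"wx":0,"wy":0,"wz":0,"claw":-1},{"tx":30,"ty":0,"tz":0,"wx":0,"wy":0,"wz":0,"claw":-1},{"tx":19,"ty":0,"tz":0,"wx":0,"wy":0,"wz":0,"claw":-1},{"tx":0,"ty":0,"tz":0,"wx":0,"wy":0,"wz":0,"claw":1},{"tx":0,"ty":0,"tz":0,"wx":0,"wy":0,"wz":0,"claw":1},{"tx":0,"ty":0,"tz":0,"wx":0,"wy":0,"wz":0,"claw":1},{"tx":0,"ty":0,"tz":0,"wx":0,"wy":0,"wz":0,"claw":1}], grip_force=60)

```text
clock: 11.25
tool_pos: [0.4829, -0.2331, 0.1963]
ee_rot: [167.3, 89.9, 154.5]
wrist_force: [-3.1, 0.6, 2.0]
opening: 0.0172
```

```bash
python3 -c "
from chk import *
chk(1.35,0,-1,t=0); 
P,R=tgrip(0,-1)
P,R=rows(P,R,[(*tgrip(.1,-1),2),(*tgrip(.2,-1),2),(*tgrip(.28,-1),3)])
print(); P,R=rows(P,R,[(*tgrip(.34,-1),4),(*tgrip(.4,-1),4)])"
```

```text
t 11.25 pos [ 0.4829 -0.2331  0.1963] tgt [ 0.482  -0.2362  0.195 ] need tool mm [ 1.3 -3.2 -0.1] rot [ 0.006 -0.002 -0.   ] F stand [-0.1  3.2  2. ] M [-0.04  0.16 -0.09] open 0.0172 q [-33.  14.  95.  -0.  71. -20.]
[-12.4, 5.0, 0.0, -0.0, 0.0, -0.05]
[-12.7, 4.3, 0.0, 0.0, -0.0, -0.05]
[-12.4, 5.0, 0.0, 0.0, -0.0, -0.05]
[-12.6, 4.3, 0.0, 0.0, -0.0, -0.05]
[-6.7, 2.6, 0.0, -0.0, -0.0, -0.027]
[-6.7, 2.4, 0.0, -0.0, 0.0, -0.026]
[-6.8, 2.3, 0.0, -0.0, 0.0, -0.027]

[-3.7, 1.4, 0.0, -0.0, 0.0, -0.015]
[-3.8, 1.4, 0.0, 0.0, -0.0, -0.015]
[-3.8, 1.3, -0.0, -0.0, 0.0, -0.015]
[-3.8, 1.2, 0.0, -0.0, 0.0, -0.015]
[-3.8, 1.4, 0.0, 0.0, -0.0, -0.015]
[-3.7, 1.4, 0.0, -0.0, 0.0, -0.015]
[-3.8, 1.3, 0.0, 0.0, -0.0, -0.015]
[-3.8, 1.2, 0.0, -0.0, 0.0, -0.015]
```

Emit:
apply_moves(moves=[{"tx":-12.4,"ty":5,"tz":0,"wx":0,"wy":0,"wz":-0.05,"claw":1},{"tx":-12.7,"ty":4.3,"tz":0,"wx":0,"wy":0,"wz":-0.05,"claw":1},{"tx":-12.4,"ty":5,"tz":0,"wx":0,"wy":0,"wz":-0.05,"claw":1},{"tx":-12.6,"ty":4.3,"tz":0,"wx":0,"wy":0,"wz":-0.05,"claw":1},{"tx":-6.7,"ty":2.6,"tz":0,"wx":0,"wy":0,"wz":-0.027,"claw":1},{"tx":-6.7,"ty":2.4,"tz":0,"wx":0,"wy":0,"wz":-0.027,"claw":1},{"tx":-6.8,"ty":2.3,"tz":0,"wx":0,"wy":0,"wz":-0.027,"claw":1},{"tx":0,"ty":0,"tz":0,"wx":0,"wy":0,"wz":0,"claw":1}])

```text
clock: 12.25
tool_pos: [0.4905, -0.1998, 0.2619]
ee_rot: [-90.5, 73.9, -103.2]
wrist_force: [-3.9, -2.2, -2.3]
opening: 0.0171
```

```bash
python3 -c "
from chk import *
chk(1.35,0,-1,t=.28);pics('p5')"
```

```text
t 12.25 pos [ 0.4905 -0.1998  0.2619] tgt [ 0.4897 -0.2032  0.2615] need tool mm [ 1.3 -3.2  0. ] rot [ 0.006 -0.001  0.001] F stand [-3.   3.3 -2.3] M [-0.2   0.28 -0.22] open 0.0171 q [-19.  11.  92. -17.  76.  -2.]
```

View pics/p5.png

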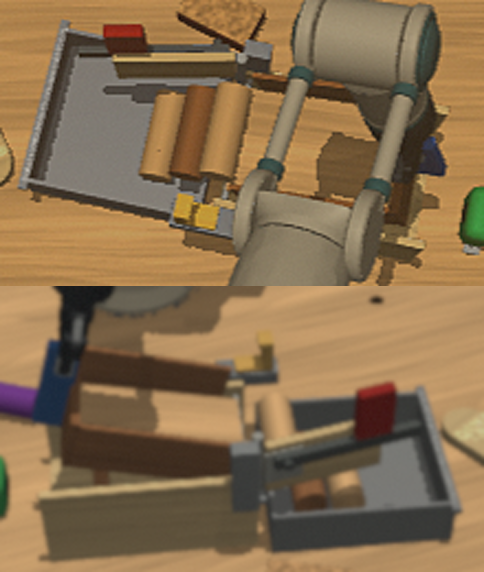

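The blanks are already rolling out: two are in the tote at (310,490) and (345,488), and the third is at the lip at (275,415). I'll hold for a moment and look again.

Emit:
apply_moves(moves=[{"tx":0,"ty":0,"tz":0,"wx":0,"wy":0,"wz":0,"claw":1},{"tx":0,"ty":0,"tz":0,"wx":0,"wy":0,"wz":0,"claw":1},{"tx":0,"ty":0,"tz":0,"wx":0,"wy":0,"wz":0,"claw":1},{"tx":0,"ty":0,"tz":0,"wx":0,"wy":0,"wz":0,"claw":1}])

```text
clock: 12.85
tool_pos: [0.4905, -0.2001, 0.2615]
ee_rot: [-90.4, 74.0, -103.3]
wrist_force: [-5.5, -1.0, -3.1]
opening: 0.0174
```

```bash
python3 -c "
from chk import *
chk(1.35,0,-1,t=.28);pics('p6')"
```

```text
t 12.85 pos [ 0.4905 -0.2001  0.2615] tgt [ 0.4897 -0.2032  0.2615] need tool mm [ 0.9 -3.  -0. ] rot [ 0.005 -0.001  0.   ] F stand [-2.2  5.1 -3.1] M [ 0.03  0.47 -0.2 ] open 0.0174 q [-19.  11.  92. -16.  76.  -3.]
```

View pics/p6.png

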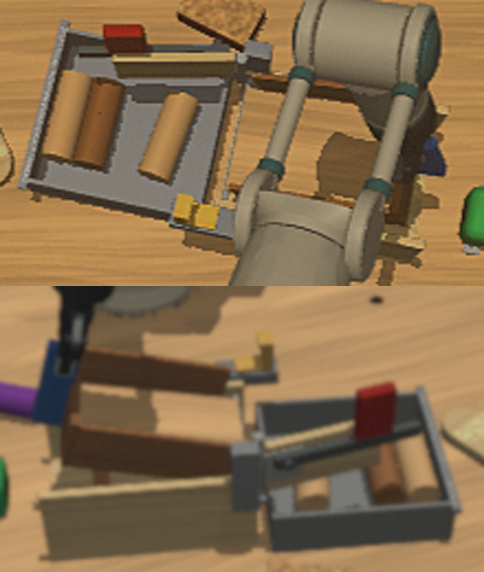

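All three blanks are in the tote, at (68,115), (98,122) and (168,135) in the top panel. Now I'll lower the tray.

```bash
python3 -c "
from chk import *
P,R=tgrip(.28,-1)
P,R=rows(P,R,[(*tgrip(.14,-1),3),(*tgrip(0,-1),4)])"
```

```text
[12.1, -3.2, 0.0, -0.0, 0.0, 0.047]
[11.8, -3.8, 0.0, 0.0, -0.0, 0.046]
[11.7, -4.3, 0.0, 0.0, 0.0, 0.047]
[9.0, -2.4, 0.0, 0.0, 0.0, 0.035]
[9.0, -2.8, 0.0, -0.0, -0.0, 0.035]
[8.9, -3.0, 0.0, 0.0, -0.0, 0.035]
[8.7, -3.4, 0.0, 0.0, -0.0, 0.035]
```

Emit:
apply_moves(moves=[{"tx":12.1,"ty":-3.2,"tz":0,"wx":0,"wy":0,"wz":0.047,"claw":1},{"tx":11.8,"ty":-3.8,"tz":0,"wx":0,"wy":0,"wz":0.047,"claw":1},{"tx":11.7,"ty":-4.3,"tz":0,"wx":0,"wy":0,"wz":0.047,"claw":1},{"tx":9,"ty":-2.4,"tz":0,"wx":0,"wy":0,"wz":0.035,"claw":1},{"tx":9,"ty":-2.8,"tz":0,"wx":0,"wy":0,"wz":0.035,"claw":1},{"tx":8.9,"ty":-3,"tz":0,"wx":0,"wy":0,"wz":0.035,"claw":1},{"tx":8.7,"ty":-3.4,"tz":0,"wx":0,"wy":0,"wz":0.035,"claw":1},{"tx":0,"ty":0,"tz":0,"wx":0,"wy":0,"wz":0,"claw":1}])

```text
clock: 13.95
tool_pos: [0.4829, -0.2331, 0.1963]
ee_rot: [126.5, 89.8, 113.7]
wrist_force: [-4.6, 3.5, 5.2]
opening: 0.0176
```

```bash
python3 -c "
from chk import *
chk(1.35,0,-1,t=0)"
```

```text
t 13.95 pos [ 0.4829 -0.2331  0.1963] tgt [ 0.482  -0.2362  0.195 ] need tool mm [ 1.3 -3.2 -0.1] rot [ 0.004 -0.002 -0.002] F stand [2.4 5.3 5.2] M [ 0.22  1.04 -0.11] open 0.0176 q [-33.  14.  95.   0.  71. -20.]
```

Emit:
apply_moves(moves=[{"tx":0,"ty":0,"tz":0,"wx":0,"wy":0,"wz":0,"claw":-1},{"tx":0,"ty":0,"tz":0,"wx":0,"wy":0,"wz":0,"claw":-1},{"tx":0,"ty":0,"tz":0,"wx":0,"wy":0,"wz":0,"claw":-1},{"tx":0,"ty":0,"tz":0,"wx":0,"wy":0,"wz":0,"claw":-1},{"tx":-30,"ty":0,"tz":0,"wx":0,"wy":0,"wz":0,"claw":-1},{"tx":-45,"ty":0,"tz":0,"wx":0,"wy":0,"wz":0,"claw":-1},{"tx":-55,"ty":0,"tz":0,"wx":0,"wy":0,"wz":0,"claw":-1}])

```text
clock: 14.82
tool_pos: [0.4832, -0.233, 0.3256]
ee_rot: [149.3, 89.8, 136.5]
wrist_force: [0.6, -0.3, 0.6]
opening: 0.0853
```

Run:
```python
from chk import *
pics('p7'); d=dict(np.load("topp7.npz")); i=d["img"].astype(int);r,g,b=i[...,0],i[...,1],i[...,2]
u,v,k=cen(d["img"],(r>110)&(g<70)&(b<80),(240,170,320,215)); p=plane(d,u,v,.245); print(u,v,k,p,w2st(p))
for a in (1.3,1.35,1.4): print(a,grip(a,0)[0])
s=telemetry.sense(); p,r=grip(1.35,0)
rows(s["tool_pos"],eR(s),[(p+[0,0,.11],r,8)])
```

```text
260.25714285714287 183.5047619047619 105 [0.6444537  0.14798941 0.245     ] [146.00665296 -71.11171167 245.        ]
1.3 [0.63875906 0.14834872 0.207     ]
1.35 [0.64602439 0.14747335 0.207     ]
1.4 [0.6532369  0.14623595 0.207     ]
[1.8, 51.0, 8.9, -0.027, 0.001, 0.001]
[1.8, 50.8, 10.2, -0.027, 0.002, 0.0]
[1.7, 50.5, 11.7, -0.027, 0.001, 0.001]
[1.9, 50.1, 13.0, -0.027, 0.002, 0.0]
[1.7, 49.8, 14.3, -0.027, 0.001, 0.001]
[1.9, 49.4, 15.7, -0.026, 0.001, 0.001]
[1.8, 48.9, 17.0, -0.027, 0.002, 0.0]
[1.9, 48.5, 18.3, -0.027, 0.001, 0.001]
```

View pics/p7.png

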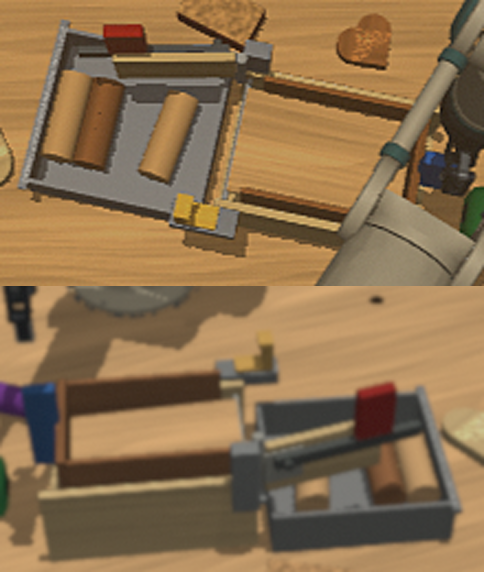

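The tray is down and empty and the gate is still at about 1.35 rad. Its grip is at px (260,183), which puts it where I released it. I'll go back to the grip.

Emit:
apply_moves(moves=[{"tx":2,"ty":51,"tz":9,"wx":-0.027,"wy":0.001,"wz":0,"claw":-1},{"tx":2,"ty":51,"tz":10,"wx":-0.027,"wy":0.001,"wz":0.001,"claw":-1},{"tx":2,"ty":50,"tz":12,"wx":-0.027,"wy":0.001,"wz":0.001,"claw":-1},{"tx":2,"ty":50,"tz":13,"wx":-0.027,"wy":0.001,"wz":0,"claw":-1},{"tx":2,"ty":50,"tz":14,"wx":-0.027,"wy":0.001,"wz":0.001,"claw":-1},{"tx":2,"ty":49,"tz":16,"wx":-0.027,"wy":0.001,"wz":0,"claw":-1},{"tx":2,"ty":49,"tz":17,"wx":-0.027,"wy":0.001,"wz":0,"claw":-1},{"tx":2,"ty":49,"tz":18,"wx":-0.027,"wy":0.002,"wz":0,"claw":-1}])

```text
clock: 15.92
tool_pos: [0.6435, 0.1508, 0.309]
ee_rot: [154.5, 89.4, 154.1]
wrist_force: [0.6, -0.6, -0.3]
opening: 0.0856
```

Emit:
apply_moves(moves=[{"tx":0,"ty":0,"tz":0,"wx":0,"wy":0,"wz":0,"claw":-1}])

```text
clock: 16.05
tool_pos: [0.6437, 0.1529, 0.3078]
ee_rot: [151.0, 89.3, 150.9]
wrist_force: [-0.3, -1.0, 0.5]
opening: 0.0852
```

```bash
python3 -c "
from chk import *
chk(1.35,0)"
```

```text
t 16.05 pos [0.6437 0.1529 0.3078] tgt [0.646  0.1475 0.207 ] need tool mm [100.7  -6.    3.5] rot [ 0.005 -0.011 -0.006] F stand [-1.   0.   0.5] M [-0.06  0.08  0.01] open 0.0852 q [ 7. 22. 67.  0. 91.  7.]
```

Emit:
apply_moves(moves=[{"tx":30,"ty":-3,"tz":1,"wx":0.005,"wy":-0.011,"wz":-0.006,"claw":-1},{"tx":30,"ty":-2,"tz":1,"wx":0,"wy":0,"wz":0,"claw":-1},{"tx":25,"ty":0,"tz":0,"wx":0,"wy":0,"wz":0,"claw":-1},{"tx":14,"ty":0,"tz":0,"wx":0,"wy":0,"wz":0,"claw":-1},{"tx":0,"ty":0,"tz":0,"wx":0,"wy":0,"wz":0,"claw":-1}])

```text
clock: 16.68
tool_pos: [0.6442, 0.1435, 0.2098]
ee_rot: [-105.7, 89.9, -106.4]
wrist_force: [-0.7, -0.1, 0.2]
opening: 0.0854
```

```bash
python3 -c "
from chk import *
chk(1.35,0)"
```

```text
t 16.68 pos [0.6442 0.1435 0.2098] tgt [0.646  0.1475 0.207 ] need tool mm [2.8 4.  1.8] rot [-0.005 -0.     0.002] F stand [-0.2  0.7  0.2] M [-0.03  0.01 -0.03] open 0.0854 q [ 7. 24. 78. -0. 78.  7.]
```

Emit:
apply_moves(moves=[{"tx":2,"ty":4,"tz":1,"wx":0,"wy":0,"wz":0,"claw":-1},{"tx":0,"ty":0,"tz":0,"wx":0,"wy":0,"wz":0,"claw":-1}])

```text
clock: 16.92
tool_pos: [0.6465, 0.1486, 0.2098]
ee_rot: [-11.3, 89.8, -12.0]
wrist_force: [-0.8, -0.7, -0.6]
opening: 0.0851
```

Emit:
apply_moves(moves=[{"tx":0,"ty":0,"tz":0,"wx":0,"wy":0,"wz":0,"claw":1},{"tx":0,"ty":0,"tz":0,"wx":0,"wy":0,"wz":0,"claw":1},{"tx":0,"ty":0,"tz":0,"wx":0,"wy":0,"wz":0,"claw":1},{"tx":0,"ty":0,"tz":0,"wx":0,"wy":0,"wz":0,"claw":1},{"tx":0,"ty":0,"tz":0,"wx":0,"wy":0,"wz":0,"claw":1}], grip_force=60)

```text
clock: 17.55
tool_pos: [0.6459, 0.1482, 0.209]
ee_rot: [-32.9, 89.9, -33.6]
wrist_force: [0.0, -0.5, 1.3]
opening: 0.0172
```

```bash
python3 -c "
from chk import *
chk(1.35,0)
P,R=grip(1.345,0)
for a,b in ((1.3,0),(1.18,0),(1.04,0),(.88,0),(.72,0),(.6,.09),(.48,.18),(.36,.27),(.25,.345),(.14,.345)): P,R=rows(P,R,[(*grip(a,b),1)])
print()
for a,b in ((.07,.345),(0,.345),(-.04,.345),(-.065,.345)): P,R=rows(P,R,[(*grip(a,b),1)])
print();P,R=rows(P,R,[(*grip(-.065,0),7)])
"
```

```text
t 17.55 pos [0.6459 0.1482 0.209 ] tgt [0.646  0.1475 0.207 ] need tool mm [ 2.  -0.7  0.2] rot [-0.004  0.002  0.001] F stand [-0.5 -0.1  1.3] M [-0.02  0.11 -0.08] open 0.0172 q [ 7. 24. 78. -0. 78.  8.]
[0.0, 0.8, -6.5, -0.045, 0.0, 0.0]
[0.0, 1.3, -17.5, -0.12, -0.0, 0.0]
[0.0, 1.4, -20.5, -0.14, 0.0, 0.0]
[0.0, 1.3, -23.3, -0.16, 0.0, 0.0]
[0.0, 1.4, -23.4, -0.16, 0.0, 0.0]
[-10.1, -3.4, -16.9, -0.12, 0.005, 0.09]
[-10.1, -3.2, -16.3, -0.119, 0.017, 0.09]
[-9.8, -3.3, -15.5, -0.117, 0.026, 0.09]
[-8.1, -2.4, -13.5, -0.105, 0.034, 0.075]
[0.5, 1.4, -13.6, -0.103, 0.037, -0.0]

[0.3, 1.0, -8.6, -0.066, 0.024, -0.0]
[0.4, 1.1, -8.6, -0.066, 0.023, -0.0]
[0.2, 0.6, -4.9, -0.038, 0.014, -0.0]
[0.2, 0.5, -3.1, -0.023, 0.008, -0.0]

[6.0, 1.3, 0.0, -0.0, 0.0, -0.049]
[5.8, 1.6, 0.0, -0.0, 0.0, -0.05]
[5.8, 1.9, 0.0, -0.0, 0.0, -0.049]
[5.7, 2.1, 0.0, -0.0, 0.0, -0.049]
[5.6, 2.5, 0.0, -0.0, 0.0, -0.05]
[5.5, 2.7, 0.0, -0.0, 0.0, -0.049]
[5.3, 2.9, 0.0, -0.0, 0.0, -0.049]
```

Emit:
apply_moves(moves=[{"tx":0,"ty":0.8,"tz":-6.5,"wx":-0.045,"wy":0,"wz":0,"claw":1},{"tx":0,"ty":1.3,"tz":-17.5,"wx":-0.12,"wy":0,"wz":0,"claw":1},{"tx":0,"ty":1.4,"tz":-20.5,"wx":-0.14,"wy":0,"wz":0,"claw":1},{"tx":0,"ty":1.3,"tz":-23.3,"wx":-0.16,"wy":0,"wz":0,"claw":1},{"tx":0,"ty":1.4,"tz":-23.4,"wx":-0.16,"wy":0,"wz":0,"claw":1},{"tx":0,"ty":0,"tz":0,"wx":0,"wy":0,"wz":0,"claw":1}])

```text
clock: 18.3
tool_pos: [0.5569, 0.1336, 0.209]
ee_rot: [-44.1, 89.8, -9.0]
wrist_force: [1.6, 1.2, 0.2]
opening: 0.0174
```

```bash
python3 -c "
from chk import *
chk(.72,0)"
```

```text
t 18.3 pos [0.5569 0.1336 0.209 ] tgt [0.5566 0.1321 0.207 ] need tool mm [ 2.  -1.  -1.1] rot [-0.01   0.003  0.003] F stand [ 1.6 -1.2  0.2] M [0.04 0.04 0.05] open 0.0174 q [  7.  17.  90.  -0.  73. -28.]
```

Emit:
apply_moves(moves=[{"tx":-10.1,"ty":-3.4,"tz":-17.4,"wx":-0.124,"wy":0.005,"wz":0.09,"claw":1},{"tx":-10.1,"ty":-3.2,"tz":-16.8,"wx":-0.122,"wy":0.017,"wz":0.09,"claw":1},{"tx":-9.8,"ty":-3.3,"tz":-15.5,"wx":-0.117,"wy":0.026,"wz":0.09,"claw":1},{"tx":-8.1,"ty":-2.4,"tz":-13.5,"wx":-0.105,"wy":0.034,"wz":0.075,"claw":1},{"tx":0.5,"ty":1.4,"tz":-13.6,"wx":-0.103,"wy":0.037,"wz":0,"claw":1},{"tx":0,"ty":0,"tz":0,"wx":0,"wy":0,"wz":0,"claw":1}])

```text
clock: 19.05
tool_pos: [0.5178, 0.067, 0.2447]
ee_rot: [90.0, 70.3, 158.5]
wrist_force: [-1.3, 1.2, 0.7]
opening: 0.0172
```

```bash
python3 -c "
from chk import *
chk(.14,.345); pics('p8')"
```

```text
t 19.05 pos [0.5178 0.067  0.2447] tgt [0.518  0.0654 0.2431] need tool mm [ 1.2 -1.2 -1.5] rot [-0.006  0.002  0.001] F stand [0.9 1.5 0.7] M [ 0.23 -0.03 -0.3 ] open 0.0172 q [ -4.  21.  81.   6.  97. -73.]
```

View pics/p8.png

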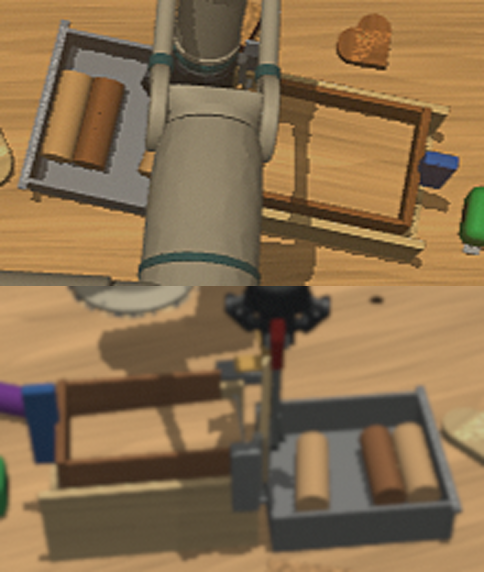

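The gate is nearly shut with the bar raised, and the grip is at (277,343) in the lower panel. I'll press it in over the catch.

Emit:
apply_moves(moves=[{"tx":0.3,"ty":1,"tz":-9,"wx":-0.068,"wy":0.024,"wz":0,"claw":1},{"tx":0.4,"ty":1,"tz":-9,"wx":-0.068,"wy":0.023,"wz":0,"claw":1},{"tx":0.2,"ty":0.6,"tz":-5.2,"wx":-0.04,"wy":0.014,"wz":0,"claw":1},{"tx":0.2,"ty":0.5,"tz":-3.6,"wx":-0.025,"wy":0.008,"wz":0,"claw":1},{"tx":0,"ty":0,"tz":0,"wx":0,"wy":0,"wz":0,"claw":1}])

```text
clock: 19.77
tool_pos: [0.5065, 0.0425, 0.2447]
ee_rot: [89.4, 70.4, 170.3]
wrist_force: [-0.8, 4.5, -0.4]
opening: 0.0175
```

```bash
python3 -c "
from chk import *
chk(-.07,.345)"
```

```text
t 19.77 pos [0.5065 0.0425 0.2447] tgt [0.5073 0.0417 0.2431] need tool mm [ 1.2 -1.3 -0.6] rot [0.001 0.003 0.002] F stand [ 4.2  1.8 -0.4] M [ 0.2  -0.18 -0.11] open 0.0175 q [ -4.  21.  82.   2.  97. -85.]
```

Emit:
apply_moves(moves=[{"tx":0,"ty":0,"tz":-1,"wx":0,"wy":0,"wz":0,"claw":1},{"tx":0,"ty":0,"tz":-0.5,"wx":0,"wy":0,"wz":0,"claw":1},{"tx":0,"ty":0,"tz":0,"wx":0,"wy":0,"wz":0,"claw":1}])

```text
clock: 20.15
tool_pos: [0.5064, 0.0418, 0.2448]
ee_rot: [89.1, 70.4, 170.1]
wrist_force: [0.0, 6.6, 0.3]
opening: 0.0174
```

```bash
python3 -c "
from chk import *
chk(-.07,.345)"
```

```text
t 20.15 pos [0.5064 0.0418 0.2448] tgt [0.5073 0.0417 0.2431] need tool mm [ 1.3 -1.3  0. ] rot [0.002 0.005 0.002] F stand [6.4 1.5 0.3] M [ 0.37 -0.24  0.14] open 0.0174 q [ -4.  21.  82.   2.  97. -86.]
```

Emit:
apply_moves(moves=[{"tx":6,"ty":1.3,"tz":0,"wx":0,"wy":0,"wz":-0.049,"claw":1},{"tx":5.8,"ty":1.6,"tz":0,"wx":0,"wy":0,"wz":-0.05,"claw":1},{"tx":5.8,"ty":1.9,"tz":0,"wx":0,"wy":0,"wz":-0.049,"claw":1},{"tx":5.7,"ty":2.1,"tz":0,"wx":0,"wy":0,"wz":-0.049,"claw":1},{"tx":0,"ty":0,"tz":0,"wx":0,"wy":0,"wz":0,"claw":1}])

```text
clock: 20.78
tool_pos: [0.4915, 0.044, 0.2247]
ee_rot: [88.1, 81.6, 169.1]
wrist_force: [-4.2, 6.7, 4.2]
opening: 0.0172
```

```bash
python3 -c "
from chk import *
chk(-.07,.148)"
```

```text
t 20.77 pos [0.4915 0.044  0.2247] tgt [0.493  0.044  0.2234] need tool mm [ 1.1 -1.6  0.2] rot [0.001 0.005 0.001] F stand [5.6 5.6 4.2] M [0.53 0.41 0.26] open 0.0172 q [ -4.  14.  92.   1.  82. -85.]
```

Emit:
apply_moves(moves=[{"tx":5.6,"ty":2.5,"tz":0,"wx":0,"wy":0,"wz":-0.05,"claw":1},{"tx":5.5,"ty":2.7,"tz":0,"wx":0,"wy":0,"wz":-0.049,"claw":1},{"tx":5.3,"ty":2.9,"tz":0,"wx":0,"wy":0,"wz":-0.049,"claw":1},{"tx":0,"ty":0,"tz":0,"wx":0,"wy":0,"wz":0,"claw":1}])

```text
clock: 21.28
tool_pos: [0.4836, 0.0453, 0.2089]
ee_rot: [-35.7, 89.6, 45.2]
wrist_force: [-0.1, 6.0, 0.9]
opening: 0.0172
```

```bash
python3 -c "
from chk import *
chk(-.07,0)"
```

```text
t 21.27 pos [0.4836 0.0453 0.2089] tgt [0.4849 0.0453 0.207 ] need tool mm [ 1.9 -1.3  0.2] rot [-0.     0.005  0.004] F stand [5.9 1.5 0.9] M [0.59 0.36 0.18] open 0.0172 q [ -3.   9. 100.   0.  71. -84.]
```

The TCP height of 0.2089 m matches the grasp height, so the bar is level. I'll nudge it down and ease the gate out against the catch.

Emit:
apply_moves(moves=[{"tx":1,"ty":0,"tz":0,"wx":0,"wy":0,"wz":-0.004,"claw":1},{"tx":0,"ty":-0.3,"tz":3,"wx":0.018,"wy":0,"wz":0,"claw":1},{"tx":0,"ty":-0.3,"tz":3,"wx":0.018,"wy":0,"wz":0,"claw":1},{"tx":0,"ty":-0.3,"tz":3,"wx":0.018,"wy":0,"wz":0,"claw":1},{"tx":0,"ty":-0.3,"tz":3,"wx":0.018,"wy":0,"wz":0,"claw":1},{"tx":0,"ty":0,"tz":1,"wx":0.005,"wy":0,"wz":0,"claw":1},{"tx":0,"ty":0,"tz":0,"wx":0,"wy":0,"wz":0,"claw":1}])

```text
clock: 22.15
tool_pos: [0.4875, 0.0566, 0.2088]
ee_rot: [-62.9, 89.6, 13.6]
wrist_force: [-1.6, 1.5, 6.6]
opening: 0.0178
```

```bash
python3 -c "
from chk import *
chk(.012,0)"
```

```text
t 22.15 pos [0.4875 0.0566 0.2088] tgt [0.4888 0.0566 0.207 ] need tool mm [ 1.8 -1.3  0.4] rot [0.004 0.003 0.006] F stand [1.1 1.9 6.6] M [ 0.27  0.79 -0.06] open 0.0178 q [ -2.  10. 100.   0.  70. -78.]
```

Emit:
apply_moves(moves=[{"tx":0,"ty":0,"tz":0,"wx":0,"wy":0,"wz":0,"claw":-1},{"tx":0,"ty":0,"tz":0,"wx":0,"wy":0,"wz":0,"claw":-1},{"tx":0,"ty":0,"tz":0,"wx":0,"wy":0,"wz":0,"claw":-1},{"tx":0,"ty":0,"tz":0,"wx":0,"wy":0,"wz":0,"claw":-1},{"tx":-30,"ty":0,"tz":0,"wx":0,"wy":0,"wz":0,"claw":-1},{"tx":-40,"ty":0,"tz":0,"wx":0,"wy":0,"wz":0,"claw":-1},{"tx":-50,"ty":0,"tz":0,"wx":0,"wy":0,"wz":0,"claw":-1}])

```text
clock: 23.02
tool_pos: [0.4862, 0.0562, 0.3279]
ee_rot: [-57.3, 89.7, 19.2]
wrist_force: [1.0, -0.1, -0.8]
opening: 0.0852
```

Emit:
apply_moves(moves=[{"tx":-5,"ty":20,"tz":-45,"wx":0,"wy":0,"wz":0,"claw":-1},{"tx":-5,"ty":20,"tz":-50,"wx":0,"wy":0,"wz":0,"claw":-1},{"tx":0,"ty":10,"tz":-50,"wx":0,"wy":0,"wz":0,"claw":-1},{"tx":0,"ty":10,"tz":-50,"wx":0,"wy":0,"wz":0,"claw":-1},{"tx":0,"ty":10,"tz":-50,"wx":0,"wy":0,"wz":0,"claw":-1},{"tx":0,"ty":0,"tz":-50,"wx":0,"wy":0,"wz":0,"claw":-1},{"tx":0,"ty":0,"tz":-30,"wx":0,"wy":0,"wz":0,"claw":-1},{"tx":0,"ty":0,"tz":0,"wx":0,"wy":0,"wz":0,"claw":-1}])

```text
clock: 24.02
tool_pos: [0.3423, -0.2451, 0.3359]
ee_rot: [-61.5, 89.7, 14.8]
wrist_force: [-0.7, -0.4, -1.1]
opening: 0.0855
```

Run:
```python
from chk import *
chk(0,0)
pics('p9')
S=dict(np.load("scenep9.npz"));T=dict(np.load("topp9.npz"))
for n,d,box in (("t",T,(280,225,310,256)),("s",S,(318,190,345,225))):
    i=d["img"].astype(int); u,v,k=cen(d["img"],(i[...,0]>110)&(i[...,1]<70)&(i[...,2]<80),box); print(n,u,v,k)
cv2.imwrite("pics/p9full.png",T["img"][:,:,::-1]);cv2.imwrite("pics/p9s.png",S["img"][:,:,::-1])
```

```text
t 24.02 pos [ 0.3423 -0.2451  0.3359] tgt [0.4882 0.055  0.207 ] need tool mm [130.2 -69.9 325.8] rot [-0.011  0.003  0.005] F stand [-0.5  0.6 -1.1] M [ 0.01 -0.    0.  ] open 0.0855 q [ -45.   -0.   93.    0.   88. -122.]
t 295.126213592233 240.67961165048544 103
s 328.28 203.84 50
```

View pics/p9.png

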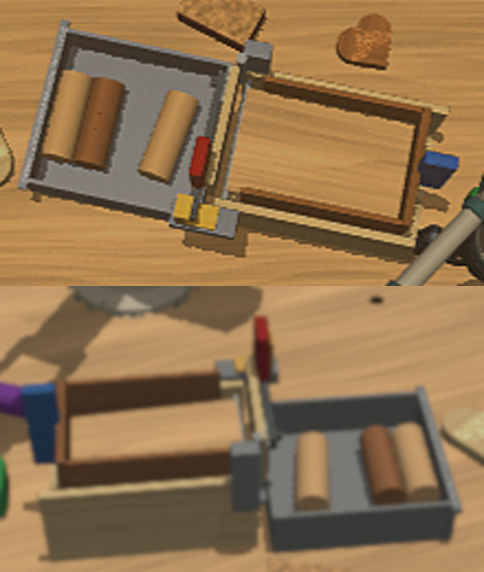

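View pics/p9full.png

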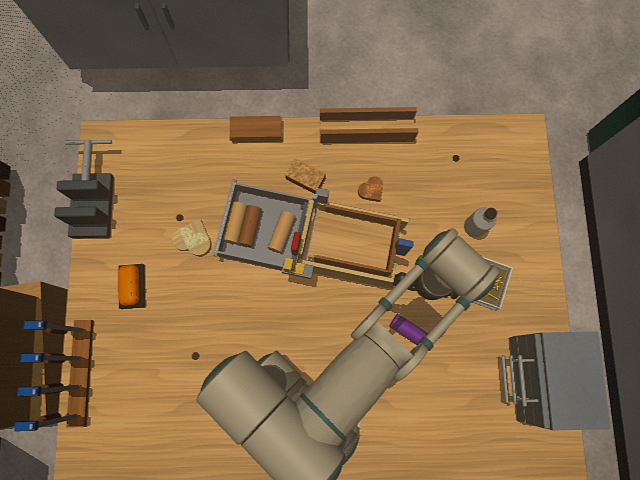

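The red grip is back within 0.1 px of its starting pixels in both views, with the bar between the two brass pieces at (183,208) and (208,212) in the crop. All three blanks are in the tote and the gate stays shut with the arm clear. I'll check that the tote and bystanders haven't moved, then hand in.

Run:
```python
from h import *
for n,boxes in (("top",{"tote_edgeL":(214,178,240,270),"bigheart":(168,215,212,260),"smallheart":(355,175,386,203),"sandblk":(284,158,328,192),"orange":(115,260,148,310),"glue":(462,205,500,240)}),("scene",{"tape":(195,260,216,292),"tote":(330,290,420,305),"glue":(130,285,165,340),"handle":(220,226,240,266),"purple":(190,225,220,245)})):
    a=dict(np.load(n+"0.npz"))["img"];b=dict(np.load(n+"p9.npz"))["img"]
    for k,(x0,y0,x1,y1) in boxes.items():
        A,B=[cv2.cvtColor(i[y0:y1,x0:x1],cv2.COLOR_RGB2GRAY).astype(np.float32) for i in(a,b)]
        s,r=cv2.phaseCorrelate(A,B); print(n,k,np.round(s,2),round(r,2))
from rig import workorder
workorder.job_done()
```

```text
top tote_edgeL [0.32 0.04] 0.84
top bigheart [0.45 0.52] 0.99
top smallheart [-0.1  -0.02] 1.05
top sandblk [0.52 0.  ] 0.99
top orange [-0.01 -0.01] 0.99
top glue [-0.13  0.03] 0.99
scene tape [ 0.08 -0.32] 0.76
scene tote [0.11 0.49] 1.02
scene glue [ 0.   -0.06] 0.98
scene handle [0.07 0.48] 0.74
scene purple [0.29 0.5 ] 0.83
the job is handed in; nothing more can be done
```

I did the job in the order asked and handed it in at about 24 s. I pressed the gate to its inner stop, lifted the bar over the catch and swung the gate to about 1.35 rad. I then raised the tray to about 0.28 rad, lowered it again and shut the gate with the bar dropped behind the catch.

**Last checks:**
- **Blanks:** all three lie in the tote.
- **Tray:** it came back down to its starting height, read from the arm while it still held the handle.
- **Gate and bar:** the red grip is within about 0.1 px of its starting position in both views. The gate stayed shut by itself for over a second with the arm clear.
- **Tote and other things:** every one I compared with the first pictures shifted by at most about 0.7 px. I read that as picture noise, because fixed and untouched things scored the same, but it cannot rule out about 1–2 mm. The comparison ran in the same script as the hand-in. I did not compare the screw box; I only saw it in the last picture, partly behind the arm.
- **Forces:** the wrist force stayed under 10 N in every reading I took.

One thing differed: two blanks had already rolled out when I stopped the tray at about 0.28 rad, just under the 0.3 rad given, and the third followed while I held it there.

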